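# Register a cuvette block against the fence and stop pin of an alignment jig

### The job

Take the steel stop pin from its sloping blue rest, stand it upright in the round socket of the aluminium alignment jig, fully home, and let go of it. Then set the black cuvette block flat on the jig plate with one long side flush against the jig's low fence and one end against the pin, and press it into that corner: finish while you are still holding it firmly pressed against both fence and pin. Leave the three small reagent bottles where they stand.

Things in the scene. Friction and masses are not known exactly. Their poses are not given: they have to be found in the camera images.
- jig: Aluminium jig plate fixed to the desk, 170 (x) x 160 (y) x 28 mm thick. Origin: centre of its underside; x points to the fence side, y to the socket side, z up. The corner is formed by the fence face (faces -x, at x = +63 mm) and the -y side of the inserted pin (y = +50 mm). The seated block has its centre at x = +41, y = +18, z = +51 mm in this frame.
- fence: Dark steel fence bar fixed on the jig plate along its y axis. Origin and axes as the jig. Plate, fence, pin and block are polished (sliding friction about 0.25). The bar fills x +63 to +79 mm, y -70 to +50 mm and stands 14 mm above the plate (z 28 to 42 mm), so fingers that hold the block higher than that pass over it.
- socket (a point): Centre of the mouth of the round blind socket in the jig plate's top, at jig x = +41, y = +58, z = +28 mm; bore 17.5 mm in diameter with a 3 mm chamfer, 24 mm deep. Axes as the jig.
- pin_rest: Blue plastic rest fixed to the desk, base 100 (x) x 70 (y) x 10 mm. Origin: centre of its underside. An open trough holds the pin leaning 25 degrees from vertical, upper end toward the rest's -x side. Its walls (27 mm wide overall in y) cover the lowest 50 mm of the pin; above that the pin is free all round. Draw it out along its axis or lift it straight up.
- pin_mid (a point): Middle of the loose stop pin, a round steel rod 16 mm in diameter, 86 mm long, 0.12 kg, with a red band near its top. Its z axis runs along the pin from the chamfered foot (43 mm along -z) to the top end (43 mm along +z). Home in the socket it has about 0.75 mm of play all round, stands 62 mm out of the plate, and its middle is 47 mm above the jig's underside.
- block_mid (a point): Centre (half-way up) of the loose black cuvette block, 44 (x) x 64 (y) x 46 (z) mm, about 0.28 kg, three square wells in its top. It starts upright on the desk, turned at some angle. Its long sides are the faces at x = +-22 mm, its ends those at y = +-32 mm; either long side may go to the fence. Grip it across the two long sides, near the top.
- amber_bottle: Brown reagent bottle with a white cap, 48 mm in diameter, 106 mm high, standing behind the work, to be left alone. Origin: centre of its underside.
- dropper_bottle: Brown dropper bottle with a black rubber bulb, 33 mm in diameter, 88 mm high, to be left alone. Origin: centre of its underside.
- blue_cap_bottle: White reagent bottle with a blue cap, 43 mm in diameter, 95 mm high, to be left alone. Origin: centre of its underside.
Not all that is in view belongs to the job. What is shaped like the part that bears block_mid but yellow is not meant.

How it is judged:
By the outcome, as a careful person would: the job done as asked, in the order asked, and still so for the second after the job is handed in, while the arm keeps its last pose, push and grip.
It also fails if it takes over 67 s, if anything falls off the work surface, if the arm or the gripper's body presses on something with over 40 N, if the wrist force passes 120 N, or if a joint passes its speed limit or range.

### The arm

A 6-joint arm with a two-finger parallel gripper is mounted at the origin on a cart in front of the work surface, level with it; the furniture and walls round the work are solid. World frame = base frame: x ahead of the robot, y to its left, z up, the work surface at z = 0. Lengths are in m, angles in rad, forces in N, time in s.
With the tool pointing down it reaches from about 0.425 to 0.95 m from the base axis. Payload 3.5 kg.
Tool frame: the origin (TCP) lies between the finger pads; the fingertips stand r.finger_overhang ahead of it and the grasp point (between the pads) lies 6 mm ahead of it (r.finger_overhang is the distance from the TCP to the fingertips, in m); z points along the fingers, y is the line along which they close (so a half turn about z gives the same grasp; the last joint's range is limited). The gripper opens to 85 mm and grips with 20 to 120 N. Pads are 22 mm wide; open, the fingers measure 114 mm over their backs; the gripper's body (76 mm by 85 mm) begins 54 mm behind the grasp point. The pads swing forward as they close: fully open they stand 13 mm farther back than shut.
Start: joints at [1.1, 0.286, 1.577, -0, 1.279, -0.15], TCP at [0.213, 0.641, 0.256] pointing down, gripper open.
Joint ranges: [-2.77, 2.77], [-0.9, 2.22], [0.21, 2.48], [-1.53, 4.67], [0.24, 2.81], [-2.84, 2.84]. Speed limits (rad/s): [2.79, 2.79, 3.14, 3.14, 3.14, 3.14].

### API

Orientations are given as a 3x3 rotation matrix whose columns are the frame's x, y, z axes.
In Python, from bench import sense, eyes, job_done, r gives the robot as it stands. The module is installed in compiled form; this text tells all that it offers.
- The arm moves only by the tool carry_out, never from a script. Its argument "deltas" is one flat list of numbers, 7 for each row, row after row: the opening, from 0 (shut) to 1 (fully open), then the shift along the tool's x, y, z in cm, then the turn, a rotation vector about the tool's x, y, z in rad. A call has exactly 10 rows; each row is the pose to reach, as a shift and turn from the pose commanded when the call began, along the tool's axes at that moment; what a row does not reach only later rows make up. A row lasts 1/8 s, in which the tool goes at most 62.5 mm and 10.7 degrees, less where a joint would pass 70% of its speed; a pose out of reach is approached as far as the arm can. A call with a gripper value outside its range is refused whole. The fingers move at their own pace and stop on an object; "grip_force" is the grip in N (left out, the last holds). Time passes only in rows, so rows that repeat a pose let the fingers close, or fill a call up. It gives the time, the measured TCP pose, the force, the opening and the grip force at its end, in the units of the state.
- sense(): the state, without advancing time (a new reading comes with each control period).
- eyes.grab_frame(name): name is "side" or "top" or "wrist"; returns (picture, depth): 480x640x3 uint8, blue, green, red; 480x640 float32, m along the optical axis (not along the pixel's ray), 0 where there is no reading.
- eyes.camera_info(name): a dict with "fx", "fy", "cx", "cy" (pixels), "rvec" (rotation vector, rad) and "tvec" (3), from world to camera coordinates, as OpenCV has them. Camera axes: x right, y down, z forward; pixel columns grow to the right and rows downward; lengths in m; the calibration is good to about 2 mm. A picture is of the moment at which its call begins: read the wrist's pose just before it. camera_info takes no time and is no camera call; for the wrist camera it gives the pose at the moment of the call.
- job_done(): hands the job in; it is judged then, once.
The state is a dict: "clock": time; "joint_pos": joint angles; "qvel": joint speeds; "tau": joint torques, N m; "position": TCP position; "tool_rot": TCP orientation; "wrist_force": force on the tool from outside, world axes, zero at the start; "torque": the same for the moment, N m; "width": finger opening in m; "finger_force": force on a finger pad.
Only numpy, scipy, OpenCV 4.12 (cv2) and the standard library are available. Lean on these libraries where they do the work, as an engineer would, in place of code of your own. Each camera call takes 0.05 s, during which the arm holds its last target. There are 200 camera calls.

## Working session

There is one attempt and no reset: what is moved stays moved. The work goes in short steps, Python scripts to look and compute and a tool call to move; the robot and the scene stay as the last step left them, time stands still between calls to the robot, and variables do not carry over. Pictures are saved under pics/ and viewed, at most 13 in all, crops included, and the job is handed in when it is done.

Besides the shell and the picture viewer there is one more tool, called after "Request:" as name(argument=value, ...) on one line, values as JSON. carry_out: Moves the arm, as the interface text tells. Its arguments: {"type":"object","properties":{"deltas":{"type":"array"},"grip_force":{"type":"number"}},"required":["deltas"]}

```bash
mkdir -p pics; ls; python3 - <<'E'
from bench import sense, eyes, r
import cv2, numpy as np
s=sense(); print(s['clock'],s['position'],s['tool_rot'],s['width'],r.finger_overhang)
for n in ("top","side"):
    p,d=eyes.grab_frame(n); cv2.imwrite(f"pics/{n}0.png",p); np.savez(f"{n}0.npz",p=p,d=d); print(n,eyes.camera_info(n))
E
```

```text
pics
0.0 [0.2125572  0.64003153 0.2549081 ] [[-9.48973296e-01  3.15354551e-01 -1.09146016e-03]
 [ 3.15356235e-01  9.48970939e-01 -2.14535137e-03]
 [ 3.59217659e-04 -2.38007993e-03 -9.99997103e-01]] 0.08517834102293516 0.025
top {'fx': 557.9458779863199, 'fy': 557.9458779863199, 'cx': 320.541349020805, 'cy': 237.8099413069891, 'rvec': array([ 2.16112752, -2.10809987,  0.13420711]), 'tvec': array([-0.05841903,  0.56961519,  1.43059212])}
side {'fx': 484.0052169207666, 'fy': 484.0052169207666, 'cx': 319.4714306839412, 'cy': 238.00008062654118, 'rvec': array([ 2.22710209,  0.07688403, -0.03078511]), 'tvec': array([-0.5709608 , -0.00493366,  1.11857001])}
```

View pics/top0.png

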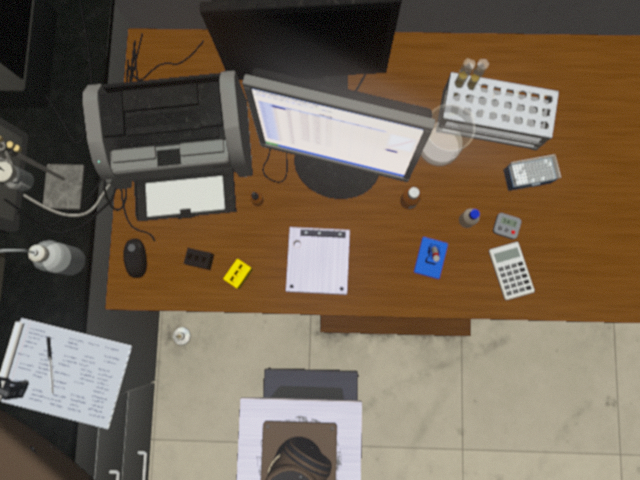

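View pics/side0.png

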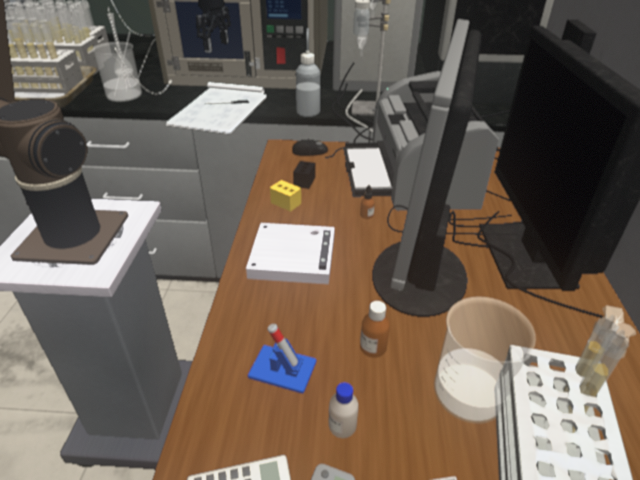

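The top view shows the jig plate at about (318,260), with its socket at (297,242) and the dark fence along the far edge at (325,233). The black block is at (199,258), the yellow decoy at (237,273), and the blue rest with the pin at (432,257). The bottles are at (257,199), (411,197) and (471,217). The side view agrees, with the pin top at about (273,328) and its foot in the rest at (290,365).

```bash
cat > h.py <<'E'
import numpy as np, cv2
from bench import sense, eyes, r
def cam(n):
    i=eyes.camera_info(n); R=cv2.Rodrigues(np.array(i['rvec'],float))[0]; return i,R,np.array(i['tvec'],float)
def ray(n,uv,c=None):
    i,R,t=c or cam(n); uv=np.atleast_2d(uv).astype(float)
    d=np.c_[(uv[:,0]-i['cx'])/i['fx'],(uv[:,1]-i['cy'])/i['fy'],np.ones(len(uv))]@R
    return -R.T@t,d          # world = o + depth*d
def onplane(n,uv,z,c=None):
    o,d=ray(n,uv,c); return o+d*((z-o[2])/d[:,2])[:,None]
def cloud(n,dep,c=None):
    v,u=np.mgrid[:480,:640]; o,d=ray(n,np.c_[u.ravel(),v.ravel()],c)
    return (o+d*dep.reshape(-1,1)).reshape(480,640,3)
def big(mask):
    cs,_=cv2.findContours(mask.astype(np.uint8),cv2.RETR_EXTERNAL,cv2.CHAIN_APPROX_NONE)
    return max(cs,key=cv2.contourArea)
def rect(P):   # P Nx2 world -> centre,size,angle(deg)
    return cv2.minAreaRect((P*1000).astype(np.float32))
E
python3 - <<'E'
from h import *
out=[]
for n,boxes in (("top",[(275,215,90,90),(180,240,90,50),(405,230,90,55)]),("side",[(240,310,90,90),(240,215,105,75),(260,155,70,60)])):
    f=np.load(n+"0.npz"); p,d=f['p'],f['d']; hsv=cv2.cvtColor(p,cv2.COLOR_BGR2HSV); C=cloud(n,d)
    H,S,V=cv2.split(hsv)
    for x,y,w,h in boxes: out.append(cv2.resize(p[y:y+h,x:x+w],(266,300),interpolation=cv2.INTER_CUBIC) if 0 else cv2.copyMakeBorder((q:=cv2.resize(p[y:y+h,x:x+w],None,fx=2.9,fy=2.9,interpolation=cv2.INTER_CUBIC))[:300,:266],0,300-min(300,q.shape[0]),0,266-min(266,q.shape[1]),cv2.BORDER_CONSTANT))
    def box(m,b): k=np.zeros(m.shape,bool); x,y,w,h=b; k[y:y+h,x:x+w]=m[y:y+h,x:x+w]; return k
    if n=="top":
        items={'jig':((S<70)&(V>110),(270,215,95,90),.028),'block':(V<70,(180,240,37,35),.046),'yellow':((H>20)&(H<35)&(S>150)&(V>120),(215,250,45,45),.046),
         'rest':((H>95)&(H<125)&(S>150),(405,225,50,60),.010)}
    else:
        items={'jig':((S<60)&(V>110),(235,215,110,75),.028),'rest':((H>95)&(H<125)&(S>150),(240,335,80,60),.010)}
    for k,(m,b,z) in items.items():
        m=box(m,b); c=big(m)[:,0]; P=onplane(n,c,z)[:,:2]; R=rect(P)
        zz=C[...,2][m]; print(n,k,len(zz),'rect',np.round(R[0],1),np.round(R[1],1),round(R[2],1),'z pct',np.round(np.percentile(zz,[5,50,95])*1000,1))
cv2.imwrite("pics/crops.png",np.vstack([np.hstack(out[:3]),np.hstack(out[3:])]))
E
```

```text
top jig 3930 rect [513.5 -37.5] [164.5 175.5] 88.5 z pct [ 3.2 27.1 34.4]
top block 437 rect [507.7 274.9] [71.6 43.2] 79.0 z pct [ 8.8 43.1 49.3]
top yellow 486 rect [472.6 172.6] [48.7 69.8] 57.7 z pct [-1.  43.6 50. ]
top rest 800 rect [ 529.6 -338.6] [67.4 96.9] 75.9 z pct [ 4.7 10.4 42.1]
side jig 4522 rect [515.2 -49.6] [193.9 173.8] 88.4 z pct [ 1.1 25.7 29.1]
side rest 1554 rect [ 532.6 -337.5] [75.1 97.2] 75.6 z pct [ 6.2  8.5 40.6]
```

View pics/crops.png

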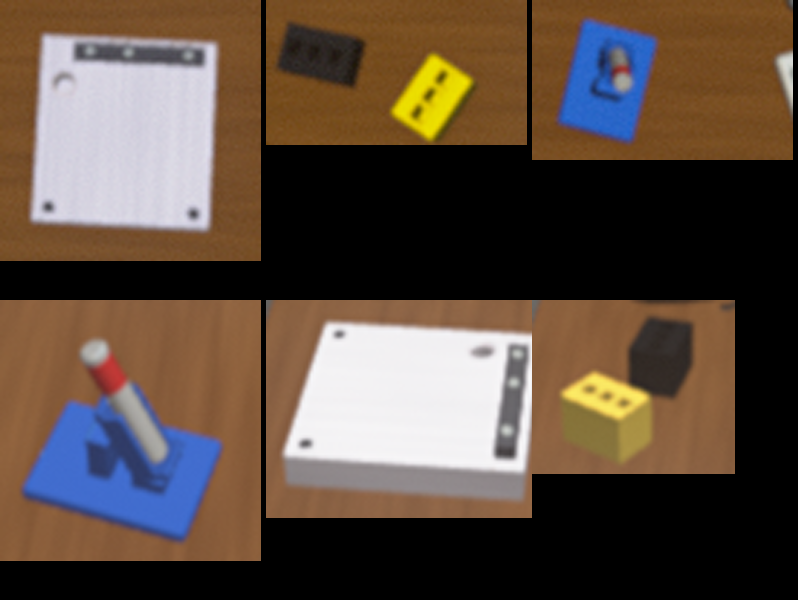

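The crops show the socket at the plate's upper-left and the fence along its far edge. The pin's red-banded end leans toward the robot. In the top view the block's long axis is at about 79°, and the jig is turned only about -1.5°.

```bash
python3 - <<'E'
from h import *
o={}
for n,b in (("top",(405,225,50,60)),("side",(240,310,80,80))):
    p=np.load(n+"0.npz")['p']; H,S,V=cv2.split(cv2.cvtColor(p,cv2.COLOR_BGR2HSV)); x,y,w,h=b
    m=((H<8)|(H>172))&(S>150)&(V>80); k=np.zeros(m.shape,bool); k[y:y+h,x:x+w]=m[y:y+h,x:x+w]
    vv,uu=np.nonzero(k); o[n]=ray(n,[[uu.mean(),vv.mean()]]); print(n,len(uu),uu.mean(),vv.mean(),o[n][0])
(a,d1),(b,d2)=o['top'],o['side']; A=np.c_[d1[0],-d2[0]]; s=np.linalg.lstsq(A,b-a,rcond=None)[0]
print('red',a+s[0]*d1[0],b+s[1]*d2[0])
i,R,t=cam("wrist"); s=sense(); T=np.array(s['tool_rot']); c=-R.T@t
print('wrist cam in tool',T.T@(c-s['position']),'\n',T.T@R.T,i['fx'])
t=np.array([.45,-.04,.30]); print('delta tool cm',T.T@(t-s['position'])*100)
E
```

```text
top 5 434.4 253.4 [ 0.35521337 -0.07895481  1.49735021]
side 94 277.3723404255319 335.71276595744683 [ 0.62532718 -0.84871492  0.6825455 ]
red [ 0.53115558 -0.33530762  0.08536458] [ 0.52669947 -0.33655031  0.08503493]
wrist cam in tool [ 0.07942159  0.00024451 -0.11766867] 
 [[-1.48382984e-03 -9.50546354e-01 -3.10579180e-01]
 [ 9.99998889e-01 -1.45476223e-03 -3.25228688e-04]
 [-1.42673916e-04 -3.10579318e-01  9.50547457e-01]] 345.2562000725457
delta tool cm [-43.97307002 -57.06252615  -4.38641402]
```

Request:
carry_out(deltas=[1,-3,-3.5,-2,0,0,0,1,-7.5,-8.5,-2.4,0,0,0,1,-12,-14,-2.4,0,0,0,1,-16.5,-19.5,-2.4,0,0,0,1,-21,-25,-2.4,0,0,0,1,-25.5,-30.5,-2.4,0,0,0,1,-30,-36,-2.4,0,0,0,1,-34.5,-41,-2.4,0,0,0,1,-38.5,-45.5,-2.4,0,0,0,1,-41,-48.5,-2.4,0,0,0], grip_force=60)

```text
clock: 1.35
position: [0.439, 0.0738, 0.2802]
tool_rot: [[-0.949, 0.315, 0.0], [0.315, 0.949, 0.0], [-0.0, 0.0, -1.0]]
wrist_force: [0.9, 0.4, 0.8]
width: 0.0855
finger_force: 0.0
```

```bash
python3 - <<'E'
from h import *
s=sense(); c=cam("wrist"); p,d=eyes.grab_frame("wrist"); print(s['clock'],s['position'],abs(np.array(s['qvel'])).max())
cv2.imwrite("pics/w1.png",p); np.savez("w1.npz",p=p,d=d)
H,S,V=cv2.split(cv2.cvtColor(p,cv2.COLOR_BGR2HSV)); C=cloud("wrist",d,c)
for k,m,z in (('jig',(S<70)&(V>110)&(C[...,2]>.018)&(C[...,2]<.04),.028),('rest',(H>95)&(H<125)&(S>150)&(C[...,2]<.02),.010),('block',(V<70)&(C[...,2]>.038)&(C[...,2]<.056)&(C[...,0]<.6)&(C[...,1]>.15),.046)):
    cc=big(m); P=onplane("wrist",cc[:,0],z,c)[:,:2]; R=rect(P); print(k,m.sum(),R,np.percentile(C[...,2][m],[5,50,95]))
E
```

```text
1.35 [0.43899911 0.07377782 0.28017364] 1.0800317979211416
jig 24749 ((513.6937255859375, -35.440704345703125), (160.45277404785156, 170.51792907714844), 88.44994354248047) [0.02720677 0.02856288 0.02990543]
rest 2280 ((519.2431030273438, -330.3746337890625), (74.37370300292969, 82.42073822021484), 76.12006378173828) [0.00560626 0.0102387  0.0161412 ]
block 2576 ((509.05804443359375, 280.0323181152344), (68.522216796875, 45.9324836730957), 79.0699462890625) [0.0401286  0.04594958 0.0473412 ]
```

View pics/w1.png

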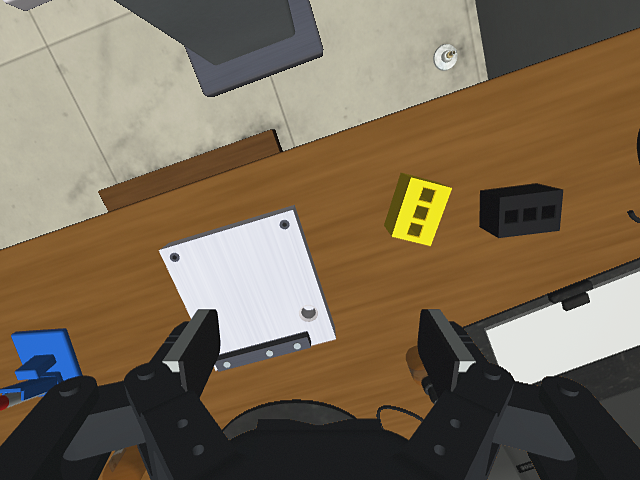

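The wrist view shows the plate at about (245,285), the socket at (308,313), the fence at (265,350), the block at (521,210) and the rest at (45,360). The arm was still settling, so I'll take one more frame and then move on.

```bash
python3 - <<'E'
from h import *
eyes.grab_frame("wrist");eyes.grab_frame("wrist")
s=sense(); c=cam("wrist"); p,d=eyes.grab_frame("wrist"); print(s['clock'],s['position'],abs(np.array(s['qvel'])).max())
H,S,V=cv2.split(cv2.cvtColor(p,cv2.COLOR_BGR2HSV)); C=cloud("wrist",d,c); X,Y,Z=C[...,0],C[...,1],C[...,2]
for k,m,z in (('jig',(S<70)&(V>110)&(Z>.018)&(Z<.04),.028),('block',(V<70)&(Z>.041)&(Z<.056)&(X<.6)&(Y>.15),.046)):
    cc=big(m); P=onplane("wrist",cc[:,0],z,c)[:,:2]; R=rect(P); print(k,m.sum(),R,np.percentile(Z[m],[5,50,95]))
G=np.array(R0:=rect(onplane("wrist",big((S<70)&(V>110)&(Z>.018)&(Z<.04))[:,0],.028,c)[:,:2])[0])
# socket: depth hole / rim
m=(np.hypot(X-.556,Y-.0215)<.03)&(Z<.0265); cc=big(m); P=onplane("wrist",cc[:,0],.028,c)[:,:2]
print('socket',m.sum(),cv2.minEnclosingCircle((P*1000).astype(np.float32)))
pb=(V<75)&(Z>.03)&(Z<.05)&(X>.5)&(X<.65)&(Y<.1)&(Y>-.15); P=C[pb][:,:2]; print('fence',pb.sum(),rect(P[C[pb][:,2]>.039]))
t=np.array([.44,-.30,.28]); T=np.array(s['tool_rot']); print(T.T@(t-s['position'])*100)
E
```

```text
1.5 [0.43933012 0.07318608 0.27989565] 0.0739078218955538
jig 24737 ((513.7268676757812, -35.40242004394531), (160.4624786376953, 170.54518127441406), 88.48892211914062) [0.0271911  0.02857467 0.02992246]
block 2413 ((509.47357177734375, 280.64825439453125), (67.2840347290039, 45.16284942626953), 78.77310180664062) [0.04289173 0.04604112 0.04731975]
socket 405 ((549.749267578125, 45.79030227661133), 24.46497917175293)
fence 504 ((578.50244140625, -45.98759078979492), (118.46527099609375, 12.863781929016113), 84.67918395996094)
[-1.20501074e+01 -3.53196515e+01 -1.45987979e-02]
```

Request:
carry_out(deltas=[1,-1.2,-3.5,0,0,0,-0.01,1,-2.9,-8.5,0,0,0,-0.02,1,-4.6,-13.5,0,0,0,-0.03,1,-6.3,-18.5,0,0,0,-0.04,1,-8.0,-23.5,0,0,0,-0.05,1,-9.7,-28.5,0,0,0,-0.06,1,-11.2,-33,0,0,0,-0.07,1,-12,-35.3,0,0,0,-0.075,1,-12,-35.3,0,0,0,-0.075,1,-12,-35.3,0,0,0,-0.075])

```text
clock: 2.8
position: [0.4419, -0.2952, 0.28]
tool_rot: [[-0.97, 0.241, -0.0], [0.241, 0.97, 0.001], [0.001, 0.001, -1.0]]
wrist_force: [0.1, -0.3, -0.1]
width: 0.0852
finger_force: 0.0
```

```bash
python3 - <<'E'
from h import *
s=sense(); c=cam("wrist"); p,d=eyes.grab_frame("wrist"); print(s['clock'],s['position'],abs(np.array(s['qvel'])).max())
cv2.imwrite("pics/w2.png",p); np.savez("w2.npz",p=p,d=d)
H,S,V=cv2.split(cv2.cvtColor(p,cv2.COLOR_BGR2HSV)); C=cloud("wrist",d,c); X,Y,Z=C[...,0],C[...,1],C[...,2]
m=(H>95)&(H<125)&(S>150); 
cc=big(m&(Z<.02)); R=rect(onplane("wrist",cc[:,0],.01,c)[:,:2]); print('rest',R)
# pin: not blue, above rest
k=(np.hypot(X-.53,Y+.338)<.08)&(Z>.03)&~m; P=C[k]; print(k.sum(),P.min(0),P.max(0))
red=k&((H<8)|(H>172))&(S>120); print('red',red.sum(),C[red].mean(0),C[red].min(0),C[red].max(0))
u=np.linalg.svd(P-P.mean(0),full_matrices=False)[2][0]; u*=np.sign(u[2]); print('axis',u,np.degrees(np.arccos(u[2])),np.degrees(np.arctan2(u[1],u[0])), P.mean(0))
E
```

```text
2.8 [ 0.44191928 -0.29522343  0.2799822 ] 0.009810514513018634
rest ((528.7726440429688, -336.66290283203125), (68.77483367919922, 98.57113647460938), 75.88114166259766)
265 [ 0.50976527 -0.34701443  0.03747268] [ 0.54958124 -0.32631868  0.10749168]
red 24 [ 0.51946646 -0.32900623  0.09033308] [ 0.51043504 -0.33388286  0.06655928] [ 0.53269904 -0.32644865  0.09993897]
axis [-0.35411037 -0.01564569  0.93507276] 20.760097484187785 -177.47014048175907 [ 0.51804578 -0.33330072  0.09856655]
```

View pics/w2.png

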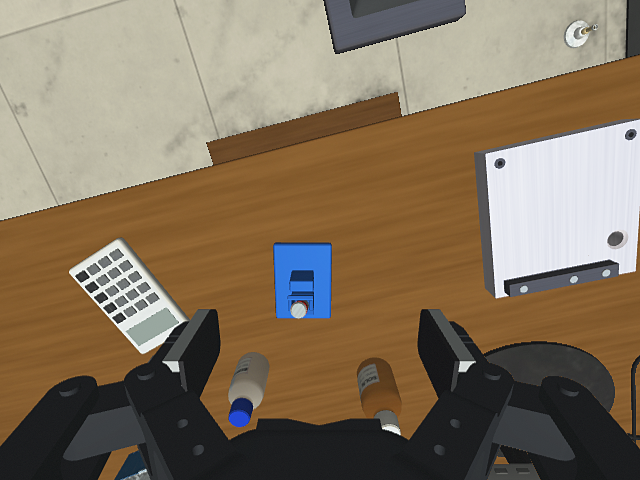

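The view shows the rest at about (302,280), with the pin's grey end disc at (299,310). The bottles are at (250,390) and (378,390), well beyond the rest.

```bash
python3 - <<'E'
from h import *
f=np.load("w2.npz"); p,d=f['p'],f['d']; c=cam("wrist"); C=cloud("wrist",d,c); Z=C[...,2]
H,S,V=cv2.split(cv2.cvtColor(p,cv2.COLOR_BGR2HSV))
m=np.zeros(Z.shape,bool); m[295:325,285:315]=((S<60)&(V>100))[295:325,285:315]; cc=big(m); (u,v),rad=cv2.minEnclosingCircle(cc); M=cv2.moments(cc)
uv=(M['m10']/M['m00'],M['m01']/M['m00']); q=C[m]; print((u,v),rad,uv,cv2.contourArea(cc),'depth pts',q.mean(0),np.percentile(Z[m],[5,50,95]),rad*2/345.256*np.median(d[m]))
a=np.radians(-14.1); ex=np.array([np.cos(a),np.sin(a),0]); ey=np.array([-np.sin(a),np.cos(a),0])
pinu=-np.sin(np.radians(25))*ex+np.array([0,0,np.cos(np.radians(25))])
o=np.array([.5292,-.3368,0])
h=np.median(Z[m]); top=onplane("wrist",[uv],h,c)[0]; print('top',top,'rest frame',(top-o)@ex,(top-o)@ey)
s=sense(); T=np.array(s['tool_rot']); P=np.array(s['position'])
z=-pinu; y=ey; x=np.cross(y,z); G=np.c_[x,y,z]
g=top-pinu*(.086-.073)          # grasp point
tcp=g-z*.006
print('foot',top-.086*pinu,'tcp',tcp,'delta',T.T@(tcp-P)*100,'pre(80mm)',T.T@(tcp-.08*z-P)*100,'rotvec',cv2.Rodrigues(T.T@G)[0].ravel())
E
```

```text
(299.5, 316.1875) 14.612942695617676 (298.0574712643678, 309.87931034482756) 174.0 depth pts [ 0.52476488 -0.33640955  0.09119739] [0.00035192 0.10405167 0.10689961] 0.027857495
top [ 0.51675767 -0.33377888  0.10405167] rest frame -0.012803453409749165 -0.00010104182503721946
foot [ 0.55200784 -0.34263311  0.0261092 ] tcp [ 0.51962687 -0.33449958  0.09770751] delta [-8.49651002 -1.94987591 18.24003676] pre(80mm) [-5.11294229 -1.93613852 10.99081054] rotvec [ 0.00122341 -0.43669617  0.00247687]
```

Request:
carry_out(deltas=[1,-1.5,-0.5,3,0,-0.12,0,1,-3,-1,6,0,-0.25,0,1,-4.2,-1.5,9,0,-0.37,0,1,-5.1,-1.9,11,0,-0.437,0,1,-5.1,-1.9,11,0,-0.437,0,1,-6,-1.9,12.8,0,-0.437,0,1,-7,-1.9,15,0,-0.437,0,1,-8,-1.9,17.2,0,-0.437,0,1,-8.5,-1.9,18.2,0,-0.437,0,1,-8.5,-1.9,18.2,0,-0.437,0])

```text
clock: 4.1
position: [0.5198, -0.3358, 0.0987]
tool_rot: [[-0.879, 0.242, 0.41], [0.219, 0.97, -0.102], [-0.423, 0.0, -0.906]]
wrist_force: [-0.2, 0.4, -0.6]
width: 0.0849
finger_force: 0.0
```

```bash
python3 - <<'E'
from h import *
s=sense(); print(s['position'],np.array(s['tool_rot'])[:,2],s['wrist_force'],s['joint_pos'])
p,d=eyes.grab_frame("side"); w,_=eyes.grab_frame("wrist")
cv2.imwrite("pics/grasp.png",np.hstack([cv2.resize(p[250:430,200:380],(400,400)),cv2.resize(w,(400,400))]))
E
```

```text
[ 0.51984315 -0.33577664  0.09872647] [ 0.41046853 -0.10229345 -0.906119  ] [-0.21475563  0.38328328 -0.58485374] [-0.82298767  0.19415217  2.0497371   0.44297316  0.57023138 -2.48501033]
```

View pics/grasp.png

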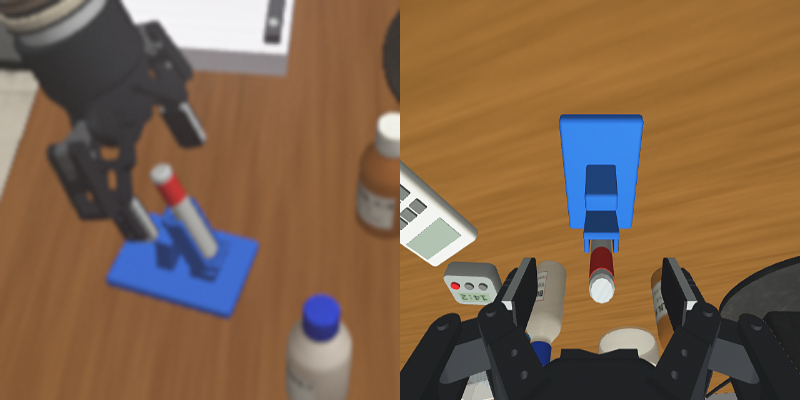

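The pin lies centred between the fingers: in the wrist half its tip is at about (600,290), midway between the pads, and the tips clear the walls. I'll close on it now.

Request:
carry_out(deltas=[0.5,0,0,0,0,0,0,0.2,0,0,0,0,0,0,0,0,0,0,0,0,0,0,0,0,0,0,0,0,0,0,0,0,0,0,0,0,0,0,0,0,0,0,0,0,0,0,0,0,0,0,0,0,0,0,0,0,0,0,0,0,0,0,0,0,0,0,0,0,0,0], grip_force=70)

```text
clock: 5.45
position: [0.5193, -0.3363, 0.0986]
tool_rot: [[-0.879, 0.243, 0.411], [0.22, 0.97, -0.103], [-0.423, -0.0, -0.906]]
wrist_force: [-3.8, 1.9, 5.4]
width: 0.0142
finger_force: 68.6
```

Request:
carry_out(deltas=[0,0,0,-0.7,0,0,0,0,0,0,-2,0,0,0,0,0,0,-3.5,0,0,0,0,0,0,-5,0,0,0,0,0,0,-6.5,0,0,0,0,0,0,-8,0,0,0,0,0,0,-9.5,0,0,0,0,0,0,-11,0,0,0,0,0,0,-12,0,0,0,0,0,0,-12,0,0,0])

```text
clock: 6.7
position: [0.47, -0.3242, 0.2082]
tool_rot: [[-0.878, 0.244, 0.412], [0.22, 0.97, -0.104], [-0.425, -0.001, -0.905]]
wrist_force: [-0.1, -0.2, -0.9]
width: 0.0142
finger_force: 68.4
```

```bash
python3 - <<'E'
from h import *
s=sense(); T=np.array(s['tool_rot']); P=np.array(s['position']); print(s['clock'],P,s['width'],s['finger_force'],s['wrist_force'])
a=np.radians(-1.53); J=np.array([[np.cos(a),-np.sin(a),0],[np.sin(a),np.cos(a),0],[0,0,1]]); o=np.array([.5137,-.0354,0])
print('socket',o+J@[.041,.058,.028])
yaw=np.radians(75.9); y=np.array([np.cos(yaw),np.sin(yaw),0]); z=np.array([0,0,-1.]); G=np.c_[np.cross(y,z),y,z]
soc=o+J@[.041,.058,.028]
# foot centre 0.073+... ahead of grasp point: s of grasp ~0.074
for h in (.06,): 
  tcp=soc+[0,0,h+.074+.006]; print('tcp',tcp,'delta',T.T@(tcp-P)*100,cv2.Rodrigues(T.T@G)[0].ravel())
E
```

```text
6.7 [ 0.47004135 -0.32422533  0.20820952] 0.014214789249337232 68.42797122895718 [-0.10470419 -0.17853454 -0.94497191]
socket [0.556234   0.02148461 0.028     ]
tcp [0.556234   0.02148461 0.168     ] delta [ 1.74647285 35.63387978  3.5762897 ] [-1.14654783e-03  4.38562959e-01  2.51730538e-04]
```

Request:
carry_out(deltas=[0,0,3,0,0,0.06,0,0,0.2,8,0.3,0,0.14,0,0,0.4,13,0.7,0,0.22,0,0,0.7,18,1.2,0,0.3,0,0,1,23,1.8,0,0.38,0,0,1.3,28,2.5,0,0.439,0,0,1.6,33,3.2,0,0.439,0,0,1.75,35.6,3.6,0,0.439,0,0,1.75,35.6,3.6,0,0.439,0,0,1.75,35.6,3.6,0,0.439,0])

```text
clock: 7.95
position: [0.5559, 0.0212, 0.1666]
tool_rot: [[-0.97, 0.243, -0.003], [0.243, 0.97, 0.0], [0.003, -0.0, -1.0]]
wrist_force: [-0.4, -0.1, -0.8]
width: 0.0142
finger_force: 68.5
```

```bash
python3 - <<'E'
from h import *
s=sense(); c=cam("wrist"); w,d=eyes.grab_frame("wrist"); p,ds=eyes.grab_frame("side"); t,_=eyes.grab_frame("top")
print(s['clock'],s['position'],s['width'],np.abs(s['qvel']).max()); np.savez("w3.npz",w=w,d=d,p=p,ds=ds,K=np.array([c[0]['fx'],c[0]['fy'],c[0]['cx'],c[0]['cy']]),R=c[1],t=c[2])
o=np.array([.556234,.02148461,.028])
for n in ("wrist","side"):
    i,R,tt=cam(n); q=R@o+tt; print(n,'socket px',q[0]/q[2]*i['fx']+i['cx'],q[1]/q[2]*i['fy']+i['cy'])
a=np.vstack([cv2.resize(p[150:330,200:400],(333,300)),cv2.resize(t[170:320,230:400],(333,300))])
cv2.imwrite("pics/sock.png",np.hstack([cv2.resize(w[150:,100:540],None,fx=1.0,fy=1.0),np.zeros((330,1,3),np.uint8)]) if 0 else np.hstack([a,cv2.resize(w[100:480,150:490],(467,600))]))
E
```

```text
7.95 [0.55587689 0.02118509 0.16661268] 0.01418184746042839 0.017715175605255245
wrist socket px 319.58733057239994 239.3561240745984
side socket px 313.0847294716542 231.18007816938305
```

View pics/sock.png

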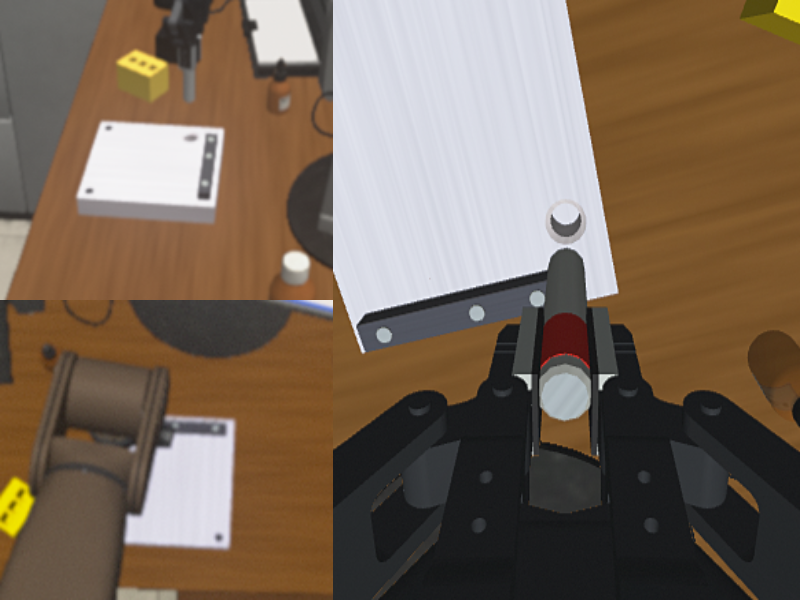

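```bash
python3 - <<'E'
from h import *
f=np.load("w3.npz"); w,d=f['w'],f['d']; c=cam("wrist"); C=cloud("wrist",d,c); s=sense(); T=np.array(s['tool_rot']); Q=(C-s['position'])@T
for v in range(244,356,5): print(v,w[v,320],np.round(Q[v,320]*1000,1))
m=(np.abs(Q[...,1])<.0012)&(Q[...,2]<.075)&(Q[...,2]>.01)&(np.abs(Q[...,0])<.02); q=Q[m]; print(len(q),np.polyfit(q[:,2],q[:,0],1))
m=(np.abs(Q[...,0])<.013)&(np.abs(Q[...,1])<.01)&(Q[...,2]<.082)&(Q[...,2]>.01); q=Q[m]; print(len(q),np.polyfit(q[:,2],q[:,1],1))
m=(np.abs(Q[...,0])<.011)&(np.abs(Q[...,1])<.008)&(Q[...,2]<.002)&(Q[...,2]>-.02); print('top',m.sum(),Q[m].mean(0),np.median(Q[m][:,2]))
E
```

```text
244 [91 89 91] [ -9.5   1.3 156.1]
249 [76 74 76] [ -9.4   1.3 143. ]
254 [185 180 182] [-12.1   1.3 138.5]
259 [70 74 71] [ 8.8  1.  71.4]
264 [74 76 73] [ 8.7  1.  63.7]
269 [73 74 73] [ 9.   0.9 55.4]
274 [72 74 72] [ 8.8  0.9 49. ]
279 [72 73 72] [ 9.3  0.9 41.4]
284 [73 74 72] [ 8.8  0.9 36.5]
289 [72 74 73] [ 9.1  0.8 30.3]
294 [72 74 73] [ 8.7  0.8 25.8]
299 [14 16 82] [ 9.5  0.8 19.2]
304 [19 20 80] [ 9.5  0.8 14.7]
309 [20 20 80] [ 8.9  0.8 11.3]
314 [19 21 81] [9.4 0.7 6.3]
319 [20 21 81] [9.1 0.7 2.9]
324 [ 70  73 113] [ 9.   0.7 -0.7]
329 [69 70 69] [ 9.   0.7 -4.2]
334 [136 142 139] [ 7.5  0.7 -5.3]
339 [191 186 175] [ 6.   0.7 -6.2]
344 [194 188 177] [ 3.9  0.7 -6.4]
349 [188 182 172] [ 2.5  0.7 -7.4]
354 [186 181 171] [-0.2  0.7 -6.7]
255 [-0.00755754  0.00911797]
1771 [ 0.01339182 -0.00020661]
top 1967 [ 3.01143273e-03 -9.51028847e-05 -6.25892394e-03] -0.00631593723166199
```

Request:
carry_out(deltas=[0,-0.12,0,1.5,0,0,0,0,-0.12,0,3.5,0,0,0,0,-0.12,0,5,0,0,0,0,-0.12,0,5.5,0,0,0,0,-0.12,0,6,0,0,0,0,-0.12,0,6.5,0,0,0,0,-0.12,0,7,0,0,0,0,-0.12,0,7.5,0,0,0,0,-0.12,0,7.8,0,0,0,0,-0.12,0,8,0,0,0])

```text
clock: 9.35
position: [0.557, 0.0213, 0.0868]
tool_rot: [[-0.97, 0.243, -0.002], [0.243, 0.97, 0.0], [0.002, -0.0, -1.0]]
wrist_force: [-0.2, -0.1, -1.6]
width: 0.0141
finger_force: 68.5
```

Request:
carry_out(deltas=[0,0,0,0.1,0,0,0,0,0,0,0.2,0,0,0,0,0,0,0.3,0,0,0,0,0,0,0.35,0,0,0,0,0,0,0.4,0,0,0,0,0,0,0.45,0,0,0,0,0,0,0.45,0,0,0,0,0,0,0.45,0,0,0,0,0,0,0.45,0,0,0,0,0,0,0.45,0,0,0])

```text
clock: 10.6
position: [0.5576, 0.0212, 0.0835]
tool_rot: [[-0.97, 0.243, -0.001], [0.243, 0.97, 0.0], [0.001, 0.0, -1.0]]
wrist_force: [-1.1, 0.1, 5.3]
width: 0.014
finger_force: 69.2
```

Request:
carry_out(deltas=[0.3,0,0,0.2,0,0,0,0.6,0,0,0.1,0,0,0,0.8,0,0,0,0,0,0,1,0,0,0,0,0,0,1,0,0,0,0,0,0,1,0,0,-2,0,0,0,1,0,0,-5,0,0,0,1,0,0,-9,0,0,0,1,0,0,-13,0,0,0,1,0,0,-16,0,0,0])

```text
clock: 11.85
position: [0.5577, 0.0212, 0.2447]
tool_rot: [[-0.97, 0.243, 0.0], [0.243, 0.97, 0.0], [-0.0, 0.0, -1.0]]
wrist_force: [0.2, 0.7, -1.1]
width: 0.0857
finger_force: 0.0
```

```bash
python3 - <<'E'
from h import *
eyes.grab_frame("wrist")
s=sense(); c=cam("wrist"); w,d=eyes.grab_frame("wrist"); C=cloud("wrist",d,c); X,Y,Z=C[...,0],C[...,1],C[...,2]
T=np.array(s['tool_rot']); P=np.array(s['position'])
print(s['clock'],P,s['width'],np.abs(s['qvel']).max())
m=(np.hypot(X-.556,Y-.0215)<.012)&(Z>.08)&(Z<.11); print('pin top',m.sum(),C[m].mean(0),np.median(Z[m]))
m=(np.hypot(X-.556,Y-.0215)<.02)&(Z>.035); print(C[m].min(0),C[m].max(0))
cv2.imwrite("pics/rel.png",w)
# above block, yaw of tool y -11.2 deg
for yaw in (-11.2,):
    y=np.array([np.cos(np.radians(yaw)),np.sin(np.radians(yaw)),0]); z=np.array([0,0,-1.]); G=np.c_[np.cross(y,z),y,z]
    t=np.array([.509,.28,.20]); print(T.T@(t-P)*100,cv2.Rodrigues(T.T@G)[0].ravel(),'camera off',G[:,0])
E
```

```text
11.9 [0.55966878 0.02101368 0.24928186] 0.08512968434262533 0.09525561709755812
pin top 317 [0.55542067 0.02236537 0.08889521] 0.08972521270827866
[0.53701588 0.00454976 0.03591941] [0.56443271 0.041376   0.32087044]
[11.24841991 23.88466467  4.86777812] [0.00638234 0.00519196 1.5206484 ] camera off [0.19423435 0.98095516 0.        ]
```

View pics/rel.png

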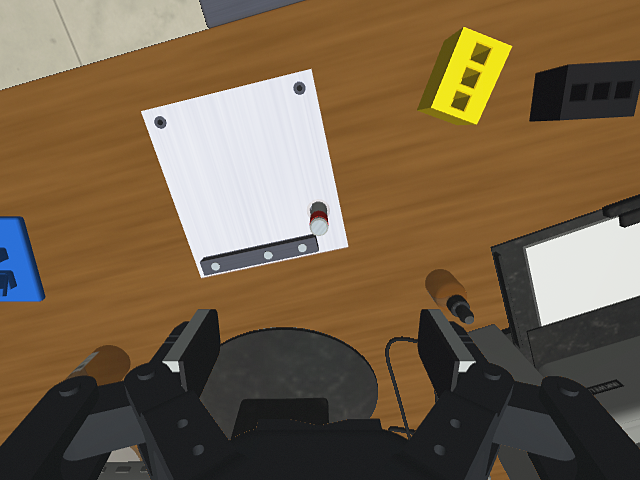

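The pin stands upright in the socket, with its top at (318,226) and a measured top height of 0.090 m, so it is fully home. Next I go over the block.

Request:
carry_out(deltas=[1,1.2,2.6,0,0,0,0.16,1,2.4,5.2,0,0,0,0.33,1,3.7,8,0.5,0,0,0.5,1,5,10.6,1,0,0,0.67,1,6.2,13.3,2,0,0,0.84,1,7.5,16,3,0,0,1.01,1,8.7,18.6,4,0,0,1.18,1,10,21.2,4.5,0,0,1.35,1,11.2,23.9,4.9,0,0,1.52,1,11.2,23.9,4.9,0,0,1.52])

```text
clock: 13.2
position: [0.5053, 0.2814, 0.1916]
tool_rot: [[0.19, 0.982, -0.005], [0.982, -0.19, -0.001], [-0.002, -0.005, -1.0]]
wrist_force: [-0.2, -0.3, -0.5]
width: 0.0857
finger_force: 0.0
```

```bash
cat > blk.py <<'E'
from h import *
eyes.grab_frame("wrist"); eyes.grab_frame("wrist")
s=sense(); c=cam("wrist"); w,d=eyes.grab_frame("wrist"); C=cloud("wrist",d,c); X,Y,Z=C[...,0],C[...,1],C[...,2]
T=np.array(s['tool_rot']); P=np.array(s['position']); H,S,V=cv2.split(cv2.cvtColor(w,cv2.COLOR_BGR2HSV))
print(s['clock'],P,s['width'],np.abs(s['qvel']).max(),s['wrist_force'])
m=(Z>.042)&(Z<.05)&(np.hypot(X-.509,Y-.28)<.06)&(S<120)
cc=big(m); R=rect(onplane("wrist",cc[:,0],.046,c)[:,:2]); print('block',m.sum(),R,np.percentile(Z[m],[5,50,95]))
cv2.imwrite("pics/blk.png",w)
ang=R[2] if R[1][0]>R[1][1] else R[2]+90   # long axis dir
yaw=(ang-90+90)%180-90
y=np.array([np.cos(np.radians(yaw)),np.sin(np.radians(yaw)),0]); z=np.array([0,0,-1.]); G=np.c_[np.cross(y,z),y,z]
t=np.array([R[0][0]/1000,R[0][1]/1000,.038+.006]); print(yaw,T.T@(t-P)*100,cv2.Rodrigues(T.T@G)[0].ravel())
E
python3 blk.py
```

```text
13.3 [0.50620843 0.27998405 0.19248683] 0.08583503261350285 0.016198718666435442 [ 0.6973669  -1.19772817 -0.27577368]
block 3609 ((510.2940979003906, 282.9180908203125), (64.46404266357422, 43.87982940673828), 78.88013458251953) [0.04470845 0.04597454 0.04711196]
-11.119865417480469 [ 0.3860699   0.39768742 14.84685761] [-0.0035558   0.00134369  0.00154559]
```

View pics/blk.png

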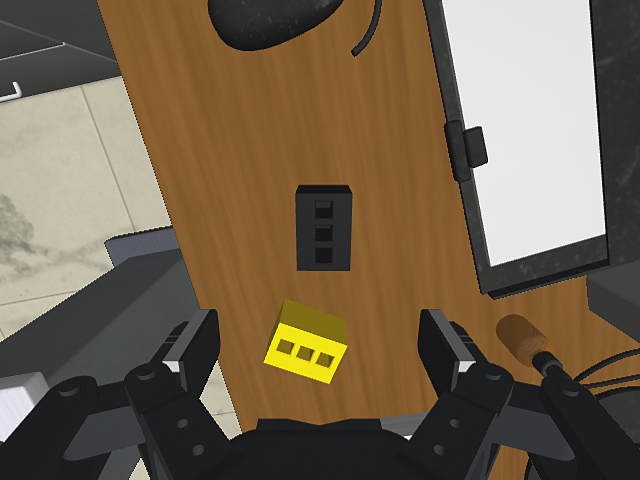

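The black block is at (323,228), centred between the fingers and lined up with them. It measures 64.5 x 43.9 mm with its top at 46 mm, as it should. I'll descend and grip.

Request:
carry_out(deltas=[1,0.4,0.4,3,0,0,0,1,0.4,0.4,8,0,0,0,1,0.4,0.4,12.5,0,0,0,1,0.4,0.4,14.3,0,0,0,1,0.4,0.4,15,0,0,0,0.7,0.4,0.4,15,0,0,0,0.3,0.4,0.4,15,0,0,0,0,0.4,0.4,15,0,0,0,0,0.4,0.4,15,0,0,0,0,0.4,0.4,15,0,0,0], grip_force=70)

```text
clock: 14.6
position: [0.5126, 0.2841, 0.0458]
tool_rot: [[0.194, 0.981, 0.002], [0.981, -0.194, 0.002], [0.002, 0.001, -1.0]]
wrist_force: [-0.1, -0.2, 5.0]
width: 0.0429
finger_force: 73.5
```

Request:
carry_out(deltas=[0,0,0,0,0,0,0,0,0,0,0,0,0,0,0,0,0,0,0,0,0,0,0,0,-1,0,0,0,0,0,0,-3,0,0,0,0,0,0,-5,0,0,0,0,0,0,-7,0,0,0,0,0,0,-9,0,0,0,0,0,0,-10,0,0,0,0,0,0,-10,0,0,0,0,0,0,-10,0,0,0])

```text
schema error: expected 10 rows
```

```bash
python3 - <<'E'
from h import *
s=sense(); c=cam("wrist"); w,d=eyes.grab_frame("wrist"); C=cloud("wrist",d,c)
T=np.array(s['tool_rot']); P=np.array(s['position']); Q=(C-P)@T
print(s['clock'],P,s['width'],s['finger_force'],T.tolist())
V=w.max(2); m=(np.abs(Q[...,0])<.05)&(np.abs(Q[...,1])<.024)&(Q[...,2]>-.012)&(Q[...,2]<.012)&(V<120)
print(m.sum(),np.percentile(Q[m],[2,50,98],axis=0))
q=Q[m]; A=np.c_[q[:,:2],np.ones(len(q))]; print('plane',np.linalg.lstsq(A,q[:,2],rcond=None)[0])
a=np.radians(-1.53); J=np.array([[np.cos(a),-np.sin(a),0],[np.sin(a),np.cos(a),0],[0,0,1]]); o=np.array([.5137,-.0354,0])
y=J[:,0]; z=np.array([0,0,-1.]); G=np.c_[np.cross(y,z),y,z]; print('rot',cv2.Rodrigues(T.T@G)[0].ravel())
for h in (0.06,0): print('target tcp for block centre (x-8,y-8)',o+J@[.033,.010,.051+h])
cv2.imwrite("pics/held.png",w)
E
```

```text
14.6 [0.51264529 0.28413838 0.04580903] 0.04286933032111412 73.49619626998901 [[0.19356749841791981, 0.981085745535683, 0.0015438467935009912], [0.9810850152879633, -0.19357000839553545, 0.0016866022558128283], [0.0019535438683457047, 0.0011881735755203957, -0.9999973859515378]]
16476 [[-3.24571408e-02 -2.15479545e-02 -7.68343407e-03]
 [ 4.20889597e-03  1.08864309e-04 -9.35386829e-05]
 [ 3.00241924e-02  2.14186463e-02  1.05270452e-02]]
plane [0.01666416 0.00033195 0.00056818]
rot [ 0.00134957 -0.00184908 -0.16809505]
target tcp for block centre (x-8,y-8) [ 0.54695524 -0.02628468  0.111     ]
target tcp for block centre (x-8,y-8) [ 0.54695524 -0.02628468  0.051     ]
```

View pics/held.png

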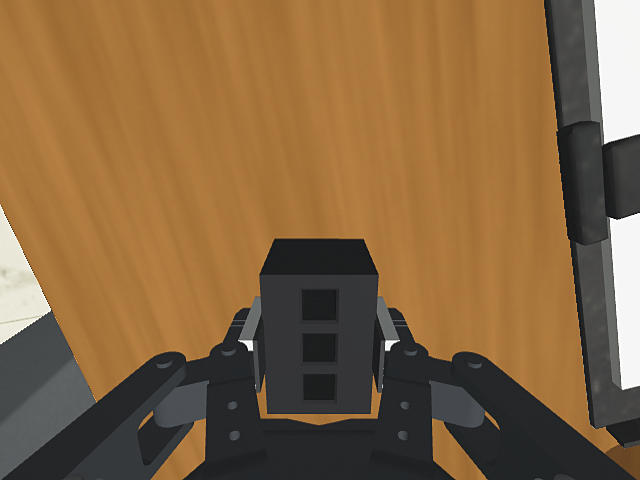

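The schema error means the lift did not run. The block is held squarely with its top level with the TCP, which puts the TCP about 23 mm above the block's centre. I'll lift it now.

Request:
carry_out(deltas=[0,0,0,0,0,0,0,0,0,0,-2,0,0,0,0,0,0,-6,0,0,0,0,0,0,-10,0,0,0,0,-2,0.6,-12.7,0,0,0,0,-6,1.9,-12.7,0,0,-0.03,0,-10,3.1,-12.7,0,0,-0.06,0,-14,4.4,-12.7,0,0,-0.09,0,-18,5.7,-12.7,0,0,-0.12,0,-22,6.9,-12.7,0,0,-0.14])

```text
clock: 15.9
position: [0.5358, 0.0531, 0.1708]
tool_rot: [[0.054, 0.999, -0.003], [0.999, -0.054, 0.001], [0.0, -0.003, -1.0]]
wrist_force: [0.9, 0.7, -2.0]
width: 0.0427
finger_force: 72.8
```

```bash
cat > go.py <<'E'
from h import *; import sys
jx,jy,z=map(float,sys.argv[1:4])
s=sense(); T=np.array(s['tool_rot']); P=np.array(s['position'])
a=np.radians(-1.53); J=np.array([[np.cos(a),-np.sin(a),0],[np.sin(a),np.cos(a),0],[0,0,1]]); o=np.array([.5137,-.0354,0])
y=J[:,0]; zz=np.array([0,0,-1.]); G=np.c_[np.cross(y,zz),y,zz]
print(s['clock'],'jig tcp mm',J.T@(P-o)*1000,s['width'],'F jig',J.T@np.array(s['wrist_force']),'qv',np.abs(s['qvel']).max())
print('delta',T.T@(o+J@[jx/1000,jy/1000,z/1000]-P)*100,cv2.Rodrigues(T.T@G)[0].ravel())
E
python3 go.py 33 8 165
```

```text
15.9 jig tcp mm [ 19.70485606  89.04216119 170.78411878] 0.042657027962959164 F jig [ 0.84349395  0.69237676 -2.01626574] qv 0.7716484191692905
delta [-8.064974    1.55263718  0.57096407] [-0.00268573 -0.00044245 -0.02740585]
```

Request:
carry_out(deltas=[0,-3,0.6,0,0,0,-0.015,0,-6,1.2,0,0,0,-0.027,0,-8,1.5,0.5,0,0,-0.027,0,-8,1.5,0.5,0,0,-0.027,0,-8,1.5,0.5,0,0,-0.027,0,-8,1.5,2,0,0,-0.027,0,-8,1.5,4,0,0,-0.027,0,-8,1.5,5,0,0,-0.027,0,-8,1.5,5,0,0,-0.027,0,-8,1.5,5,0,0,-0.027])

```text
clock: 17.15
position: [0.5474, -0.0263, 0.121]
tool_rot: [[0.028, 1.0, -0.001], [1.0, -0.028, 0.0], [0.0, -0.001, -1.0]]
wrist_force: [0.1, -0.1, -2.1]
width: 0.043
finger_force: 72.7
```

```bash
python3 go.py 33 8 76; python3 - <<'E'
from h import *
s=sense(); c=cam("wrist"); w,d=eyes.grab_frame("wrist"); p,_=eyes.grab_frame("side")
C=cloud("wrist",d,c); T=np.array(s['tool_rot']); P=np.array(s['position']); Q=(C-P)@T
V=w.max(2); m=(np.abs(Q[...,0])<.05)&(np.abs(Q[...,1])<.024)&(Q[...,2]>-.012)&(Q[...,2]<.012)&(V<120)
q=Q[m]; q=q[np.abs(q[:,2])<.006]; print(np.percentile(q,[1,50,99],axis=0)*1000, 'tilt',np.linalg.lstsq(np.c_[q[:,:2],np.ones(len(q))],q[:,2],rcond=None)[0])
cv2.imwrite("pics/pre.png",np.hstack([cv2.resize(w,(460,345)),cv2.resize(p[170:290,220:338],(339,345))]))
E
```

```text
17.15 jig tcp mm [ 33.46015584   9.99483767 121.03711028] 0.042974111725019984 F jig [ 0.05751309 -0.11724157 -2.06316406] qv 0.009871973900610375
delta [-0.20055917 -0.04156557  4.50370653] [-0.00094339 -0.000229   -0.00100615]
[[-33.35717372 -21.68769629  -3.70488307]
 [  3.36163536   0.15231111  -0.16070358]
 [ 30.06247838  21.69307769   5.44724452]] tilt [ 7.25395395e-03 -2.89312910e-04  6.22256560e-05]
```

View pics/pre.png

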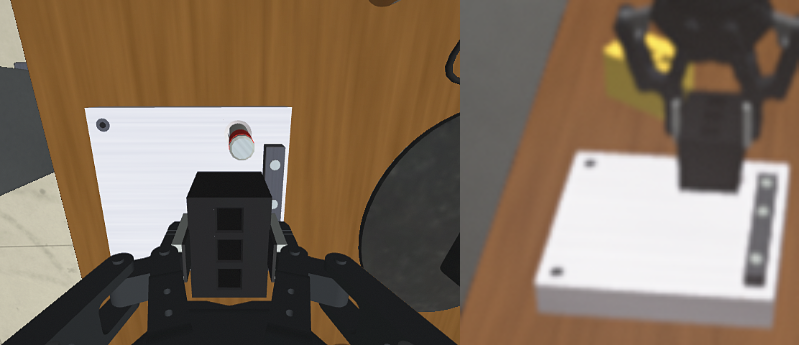

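The block is held over the plate with its long side parallel to the fence. The pin, at (240,140), stands clear beyond its end. I'll set it down.

Request:
carry_out(deltas=[0,-0.1,0,1,0,0,0,0,-0.1,0,2.2,0,0,0,0,-0.1,0,3.3,0,0,0,0,-0.1,0,4,0,0,0,0,-0.1,0,4.3,0,0,0,0,-0.1,0,4.5,0,0,0,0,-0.1,0,4.7,0,0,0,0,-0.1,0,4.85,0,0,0,0,-0.1,0,4.9,0,0,0,0,-0.1,0,4.9,0,0,0])

```text
clock: 18.5
position: [0.5482, -0.0276, 0.0738]
tool_rot: [[0.028, 1.0, 0.001], [1.0, -0.028, -0.0], [-0.0, 0.001, -1.0]]
wrist_force: [-1.0, 0.3, 5.8]
width: 0.0428
finger_force: 73.7
```

```bash
python3 go.py 41 18 74
```

```text
18.5 jig tcp mm [34.29046681  8.68765018 73.78089707] 0.042818218197188146 F jig [-1.02937235  0.2313059   5.81845557] qv 0.0018456730320987756
delta [ 0.93212294  0.66973342 -0.02147049] [ 7.11033866e-04  3.95378279e-05 -1.32590562e-03]
```

Request:
carry_out(deltas=[0,0,0.15,0,0,0,0,0,0,0.3,0,0,0,0,0,0,0.45,0,0,0,0,0,0,0.55,0,0,0,0,0,0,0.65,0,0,0,0,0,0,0.75,0,0,0,0,0,0,0.8,0,0,0,0,0,0,0.9,0,0,0,0,0,0,0.9,0,0,0,0,0,0,0.9,0,0,0])

```text
schema error: expected a multiple of 7 numbers
```

```bash
python3 go.py 41 18 74
```

```text
18.5 jig tcp mm [34.29046681  8.68765018 73.78089707] 0.042818218197188146 F jig [-1.02937235  0.2313059   5.81845557] qv 0.0018456730320987756
delta [ 0.93212294  0.66973342 -0.02147049] [ 7.11033866e-04  3.95378279e-05 -1.32590562e-03]
```

Request:
carry_out(deltas=[0,0,0.15,0,0,0,0,0,0,0.3,0,0,0,0,0,0,0.45,0,0,0,0,0,0,0.55,0,0,0,0,0,0,0.65,0,0,0,0,0,0,0.75,0,0,0,0,0,0,0.8,0,0,0,0,0,0,0.9,0,0,0,0,0,0,0.9,0,0,0,0,0,0,0.9,0,0,0,0])

```text
clock: 19.75
position: [0.5551, -0.0279, 0.0739]
tool_rot: [[0.026, 1.0, -0.006], [1.0, -0.026, -0.0], [-0.0, -0.006, -1.0]]
wrist_force: [-8.6, -0.9, 13.0]
width: 0.0431
finger_force: 74.6
```

```bash
python3 go.py 41 18 74
```

```text
19.75 jig tcp mm [41.15453311  8.63577166 73.86236545] 0.04310542831733227 F jig [-8.52537084 -1.14414877 13.01902724] qv 0.0016762493169448335
delta [ 0.93642388 -0.0151934  -0.01397978] [-0.00605921  0.00033016  0.00036732]
```

Request:
carry_out(deltas=[0,0.15,0,0,-0.004,0,0,0,0.3,0,0,-0.008,0,0,0,0.45,0,0,-0.008,0,0,0,0.6,0,0,-0.008,0,0,0,0.75,0,0,-0.008,0,0,0,0.9,0,0,-0.008,0,0,0,1.0,0,0,-0.008,0,0,0,1.15,0,0,-0.008,0,0,0,1.3,0,0,-0.008,0,0,0,1.3,0,0,-0.008,0,0])

```text
clock: 21.0
position: [0.5552, -0.0161, 0.0738]
tool_rot: [[0.026, 1.0, 0.001], [1.0, -0.026, -0.003], [-0.003, 0.001, -1.0]]
wrist_force: [-9.4, -4.8, 13.0]
width: 0.0429
finger_force: 74.4
```

```bash
python3 go.py 41 18 74
```

```text
21.0 jig tcp mm [40.92790039 20.42408169 73.81279349] 0.042917333703279645 F jig [-9.31061689 -5.01927327 13.0453279 ] qv 0.002299546674402665
delta [-0.24246686  0.00694692 -0.01804803] [0.0008408  0.00274987 0.00114876]
```

Request:
carry_out(deltas=[0,0.1,0.05,0,0,0,0,0,0.2,0.1,0,0,0,0,0,0.3,0.1,0,0,0,0,0,0.35,0.1,0,0,0,0,0,0.35,0.1,0,0,0,0,0,0.35,0.1,0,0,0,0,0,0.35,0.1,0,0,0,0,0,0.35,0.1,0,0,0,0,0,0.35,0.1,0,0,0,0,0,0.35,0.1,0,0,0,0])

```text
clock: 22.25
position: [0.5554, -0.0143, 0.0739]
tool_rot: [[0.025, 1.0, -0.002], [1.0, -0.025, -0.006], [-0.006, -0.002, -1.0]]
wrist_force: [-14.0, -10.0, 15.5]
width: 0.0426
finger_force: 74.9
```

```bash
python3 go.py 41 18 74; python3 - <<'E'
from h import *
s=sense(); c=cam("wrist"); w,d=eyes.grab_frame("wrist"); p,_=eyes.grab_frame("side"); C=cloud("wrist",d,c)
T=np.array(s['tool_rot']); P=np.array(s['position']); Q=(C-P)@T
V=w.max(2); m=(np.abs(Q[...,0])<.05)&(np.abs(Q[...,1])<.024)&(np.abs(Q[...,2])<.006)&(V<120); q=Q[m]
print(np.percentile(q,[1,50,99],axis=0)*1000,'tilt',np.linalg.lstsq(np.c_[q[:,:2],np.ones(len(q))],q[:,2],rcond=None)[0])
k=(np.abs(Q[...,1])<.009)&(Q[...,2]>-.020)&(Q[...,2]<-.008)&(Q[...,0]>.02)&(Q[...,0]<.06); print('pin top',k.sum(),C[k].mean(0),np.percentile(Q[k],[1,99],axis=0)*1000)
cv2.imwrite("pics/fin.png",np.hstack([w[150:450,170:470],cv2.resize(p[170:290,220:338],(339,300))]))
E
```

```text
22.25 jig tcp mm [41.07823444 22.18013831 73.93064242] 0.04261970368259572 F jig [-13.7133983  -10.39370144  15.45560223] qv 0.0013079279097773459
delta [-0.41803247 -0.00863664 -0.00437457] [-0.00212576  0.00608504  0.00191658]
[[-33.41627953 -21.79013529  -4.48382535]
 [  2.16330134   0.12828823  -0.18975209]
 [ 46.3680921   21.6321081    5.41541626]] tilt [ 9.45107075e-04  9.91211974e-05 -9.26152748e-06]
pin top 2062 [0.55612048 0.02656802 0.08910131] [[ 32.3174043   -7.63575074 -17.63237927]
 [ 47.27783551   7.13737993  -8.43693835]]
```

View pics/fin.png

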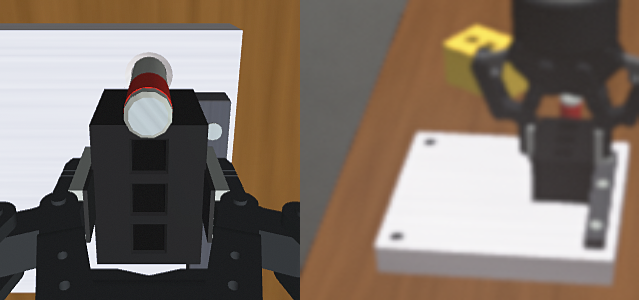

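The view shows the pin's end disc at about (149,115), touching the block's end, and the block's right side along the fence. I'll check the pin's lean and the block's pose numerically.

```bash
python3 - <<'E'
from h import *
s=sense(); c=cam("wrist"); w,d=eyes.grab_frame("wrist"); C=cloud("wrist",d,c)
a=np.radians(-1.53); J=np.array([[np.cos(a),-np.sin(a),0],[np.sin(a),np.cos(a),0],[0,0,1]]); o=np.array([.5137,-.0354,0])
Q=(C-o)@J*1000; V=w.max(2); X,Y,Z=Q[...,0],Q[...,1],Q[...,2]
top=(V>140)&(Z>86)&(Z<95)&(abs(X-41)<12)&(abs(Y-60)<15); cc=big(top); R=cv2.minEnclosingCircle(((onplane("wrist",cc[:,0],.090,c)-o)@J*1000)[:,:2].astype(np.float32)); print('disc',top.sum(),R,Q[top].mean(0))
q=Q[top]; print('disc plane',np.linalg.lstsq(np.c_[q[:,:2],np.ones(len(q))],q[:,2],rcond=None)[0])
sd=(abs(X-41)<2)&(Z>32)&(Z<84)&(Y>55)&(Y<75); q=Q[sd]; print('pin +y surface',sd.sum(),np.polyfit(q[:,2]-28,q[:,1],1),q[:,2].min())
bt=(V<120)&(Z>72)&(Z<76)&(abs(X-41)<22)&(Y<60); q=Q[bt]; print('blk top',np.percentile(q,[1,50,99],axis=0), np.linalg.lstsq(np.c_[q[:,:2],np.ones(len(q))],q[:,2],rcond=None)[0])
fe=(V<120)&(Z>30)&(Z<68)&(Y>44)&(Y<60)&((X<30)&(X>21)|(X>50)&(X<61)); q=Q[fe]; print('end face',fe.sum(),np.linalg.lstsq(np.c_[q[:,0]-41,q[:,2]-51,np.ones(len(q))],q[:,1],rcond=None)[0])
pl=(V>150)&(abs(Z-28)<4); cc=big(pl); P=((onplane("wrist",cc[:,0],.028,c)-o)@J*1000); print('plate max',P.max(0),'fence top', np.percentile(Q[(V<140)&(abs(Z-42)<1.5)&(X>60)&(X<82)],[1,99],axis=0))
E
```

```text
disc 1733 ((40.824317932128906, 62.196136474609375), 7.852085590362549) [40.81728311 62.31686098 89.88305621]
disc plane [ 5.78374638e-03 -5.01876043e-02  9.27745134e+01]
pin +y surface 297 [4.66470823e-02 6.69413062e+01] 32.093216834827935
blk top [[ 19.54801989 -11.29471302  72.39900634]
 [ 41.22930147  22.91281093  74.17329292]
 [ 62.43973503  51.87528452  75.48685132]] [-1.17995855e-03 -5.99598407e-03  7.43269544e+01]
end face 1308 [-2.80010687e-04  6.60173664e-03  5.17783575e+01]
plate max [84.94349839 80.2231081  28.        ] fence top [[ 63.11778697 -46.48326985  40.69613248]
 [ 78.58369147  51.02271184  43.29754795]]
```

The pin has leaned about 2.7° within its socket play, because the block's top edge led the push (block pitch 0.35°). I'll back off a few millimetres, correct the pitch and press again.

Request:
carry_out(deltas=[0,-0.2,0,0,0,0,0,0,-0.4,0,0,0,0.003,0,0,-0.6,0,-0.05,0,0.006,0,0,-0.8,0,-0.05,0,0.009,0,0,-0.9,0,-0.05,0,0.012,0,0,-0.9,0,-0.05,0,0.012,0,0,-0.9,0,-0.05,0,0.012,0,0,-0.9,0,-0.05,0,0.012,0,0,-0.9,0,-0.05,0,0.012,0,0,-0.9,0,-0.05,0,0.012,0])

```text
clock: 23.65
position: [0.5552, -0.0186, 0.074]
tool_rot: [[0.026, 1.0, -0.001], [1.0, -0.026, 0.015], [0.015, -0.001, -1.0]]
wrist_force: [-10.3, 5.5, 14.1]
width: 0.0427
finger_force: 74.7
```

```bash
cat > chk.py <<'E'
from h import *
s=sense(); c=cam("wrist"); w,d=eyes.grab_frame("wrist"); C=cloud("wrist",d,c)
a=np.radians(-1.53); J=np.array([[np.cos(a),-np.sin(a),0],[np.sin(a),np.cos(a),0],[0,0,1]]); o=np.array([.5137,-.0354,0])
Q=(C-o)@J*1000; V=w.max(2); X,Y,Z=Q[...,0],Q[...,1],Q[...,2]
top=(V>140)&(Z>86)&(Z<95)&(abs(X-41)<12)&(abs(Y-60)<15); print('disc',Q[top].mean(0))
sd=(abs(X-41)<2)&(Z>32)&(Z<84)&(Y>55)&(Y<75); q=Q[sd]; print('pin +y surface',np.polyfit(q[:,2]-28,q[:,1],1))
bt=(V<120)&(Z>71)&(Z<77)&(abs(X-41)<20)&(abs(Y-18)<28); q=Q[bt]; print('blk top slope,z', np.linalg.lstsq(np.c_[q[:,0]-41,q[:,1]-18,np.ones(len(q))],q[:,2],rcond=None)[0])
fe=(V<120)&(Z>32)&(Z<68)&(Y>38)&(Y<60)&((X<30)&(X>21)|(X>50)&(X<61)); q=Q[fe]; print('end face',len(q),np.linalg.lstsq(np.c_[q[:,0]-41,q[:,2]-51,np.ones(len(q))],q[:,1],rcond=None)[0])
E
python3 go.py 41 18 74; python3 chk.py
```

```text
23.65 jig tcp mm [41.00457395 17.86211561 73.99569676] 0.04267742475974846 F jig [-10.45816525   5.19945087  14.12240225] qv 0.0025735352040712556
delta [ 0.01379363 -0.00044671 -0.00022731] [-0.00144712 -0.01467271  0.00080926]
disc [41.2068232  58.97228982 89.79241703]
pin +y surface [8.9241040e-03 6.5878002e+01]
blk top slope,z [-6.00555177e-05  1.06923537e-02  7.41768939e+01]
end face 1183 [-2.48632724e-04 -8.74924688e-03  4.79991429e+01]
```

Request:
carry_out(deltas=[0,0.15,0,-0.02,0,0,0,0,0.3,0,-0.04,0,0,0,0,0.4,0,-0.04,0,0,0,0,0.5,0,-0.04,0,0,0,0,0.6,0,-0.04,0,0,0,0,0.7,0,-0.04,0,0,0,0,0.8,0,-0.04,0,0,0,0,0.85,0,-0.04,0,0,0,0,0.85,0,-0.04,0,0,0,0,0.85,0,-0.04,0,0,0])

```text
clock: 24.95
position: [0.5553, -0.0146, 0.0738]
tool_rot: [[0.024, 1.0, -0.001], [1.0, -0.024, 0.006], [0.006, -0.001, -1.0]]
wrist_force: [-10.9, -9.6, 9.1]
width: 0.0425
finger_force: 74.2
```

```bash
python3 go.py 41 18 74; python3 chk.py
```

```text
24.95 jig tcp mm [41.00427548 21.93709989 73.7807421 ] 0.04253485523312845 F jig [-10.63239752  -9.85320947   9.13439144] qv 0.0012182772633316566
delta [-0.39357064 -0.00134917 -0.02426547] [-0.0012773  -0.00594656  0.00226633]
disc [41.06771864 62.75289222 89.84748233]
pin +y surface [5.34320281e-02 6.69959955e+01]
blk top slope,z [-7.05635096e-04  8.13806306e-04  7.39732043e+01]
end face 1202 [-5.07434102e-04  2.34832961e-04  5.17219135e+01]
```

Request:
carry_out(deltas=[0,0.05,0.05,0,0,0,0,0,0.1,0.1,0,0,0,0,0,0.15,0.15,0,0,0,0,0,0.2,0.15,0,0,0,0,0,0.2,0.15,0,0,0,0,0,0.2,0.15,0,0,0,0,0,0.2,0.15,0,0,0,0,0,0.2,0.15,0,0,0,0,0,0.2,0.15,0,0,0,0,0,0.2,0.15,0,0,0,0])

```text
clock: 26.25
position: [0.5555, -0.0142, 0.0739]
tool_rot: [[0.024, 1.0, -0.006], [1.0, -0.024, 0.003], [0.003, -0.006, -1.0]]
wrist_force: [-16.3, -15.6, 13.4]
width: 0.043
finger_force: 74.7
```

```bash
python3 go.py 41 18 74; python3 chk.py
```

```text
26.25 jig tcp mm [41.22697949 22.33028983 73.90015084] 0.042952937669606644 F jig [-15.88992794 -15.99351145  13.39368343] qv 0.0012306866386098138
delta [-0.43292959 -0.02400295 -0.01117234] [-0.00574138 -0.00305206  0.00287371]
disc [41.11613099 64.07174194 89.8448865 ]
pin +y surface [ 0.07436583 67.07922408]
blk top slope,z [-4.96619406e-03 -1.02070718e-03  7.40748689e+01]
end face 1203 [3.26052612e-04 1.85331653e-03 5.20264418e+01]
```

Request:
carry_out(deltas=[0,-0.1,0,0,-0.003,0,0,0,-0.2,0,0,-0.006,0,0,0,-0.25,0,0,-0.006,0,0,0,-0.25,0,0,-0.006,0,0,0,-0.25,0,0,-0.006,0,0,0,-0.25,0,0,-0.006,0,0,0,-0.25,0,0,-0.006,0,0,0,-0.25,0,0,-0.006,0,0,0,-0.25,0,0,-0.006,0,0,0,-0.25,0,0,-0.006,0,0])

```text
clock: 27.55
position: [0.5553, -0.0143, 0.0738]
tool_rot: [[0.024, 1.0, 0.0], [1.0, -0.024, 0.007], [0.007, -0.0, -1.0]]
wrist_force: [-14.4, -7.4, 15.0]
width: 0.0427
finger_force: 74.6
```

```bash
python3 go.py 41 18 74; python3 chk.py
```

```text
27.55 jig tcp mm [40.99992827 22.16496125 73.7901892 ] 0.04266501250366854 F jig [-14.16209009  -7.80372267  14.97201684] qv 0.002245787126650341
delta [-0.41632754 -0.00098136 -0.02407579] [-0.00016826 -0.007432    0.00236482]
disc [41.0699608  64.18003222 89.87746771]
pin +y surface [ 0.07554916 67.09500841]
blk top slope,z [1.34933254e-03 1.05542771e-03 7.39644593e+01]
end face 1182 [ 3.12830573e-04 -3.49637152e-04  5.19932960e+01]
```

Request:
carry_out(deltas=[0,0.05,0,0,0,0,0,0,0.1,0,-0.03,0,0,0,0,0.15,0,-0.05,0,0,0,0,0.2,0,-0.05,0,0,0,0,0.2,0,-0.05,0,0,0,0,0.2,0,-0.05,0,0,0,0,0.2,0,-0.05,0,0,0,0,0.2,0,-0.05,0,0,0,0,0.2,0,-0.05,0,0,0,0,0.2,0,-0.05,0,0,0])

```text
clock: 28.85
position: [0.5553, -0.0142, 0.0738]
tool_rot: [[0.024, 1.0, 0.0], [1.0, -0.024, 0.004], [0.004, -0.0, -1.0]]
wrist_force: [-13.7, -14.3, 10.5]
width: 0.0429
finger_force: 74.2
```

```bash
python3 go.py 41 18 74; python3 chk.py; python3 -c "
from bench import job_done,sense
s=sense(); print(s['width'],s['finger_force'],s['wrist_force']); print(job_done())"
```

```text
28.85 jig tcp mm [40.98496913 22.32342316 73.78488855] 0.04288390341867359 F jig [-13.33474644 -14.65820236  10.50540995] qv 0.0006503868403710802
delta [-4.32254687e-01  2.94103671e-04 -2.32522164e-02] [-9.88518175e-05 -4.02726247e-03  2.79151723e-03]
disc [41.04358801 64.24880211 89.83308837]
pin +y surface [ 0.07694689 67.10163014]
blk top slope,z [ 1.41646888e-03 -3.52223817e-05  7.39769807e+01]
end face 1201 [-2.95682651e-04  2.24492265e-04  5.20372220e+01]
0.042706201619186174 74.17532801628113 [-15.02709221 -13.76608714  11.73440462]
the job is handed in; nothing more can be done
None
```

The job is handed in at about 29 s: the pin is fully home in the socket, leaning about 4.4° (roughly its socket play) under the press, and the block lies flat, held against fence (about 13 N) and pin (up to 15 N, part of it sliding friction); the judge gave no verdict.

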